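# Sweep the small cheeses into the bay

### The job

Three small round goat cheeses lie loose on the cheese counter: sweep them with your fingertips across the counter through the open mouth of the low three-sided metal bay, until all three lie fully inside it. Slide them at an unhurried pace, flat on the counter: never lift, carry, tip over or bat them. Leave the honey jar, the large cheese wheel and the cheese log standing where they are.

Things in the scene. Friction and masses are not known exactly. Their poses are not given: they have to be found in the camera images.
- crottin0: One of three identical small round goat cheeses with a grey rind, hard and dry: 58 mm across at its widest (6 to 17 mm up), 34 mm high, narrowing a little to the top, about 90 g. Origin: centre of its underside, z up; it stands flat on the counter. It slides when pushed low on its side, anywhere round it.
- crottin1: One of three identical small round goat cheeses with a grey rind, hard and dry: 58 mm across at its widest (6 to 17 mm up), 34 mm high, narrowing a little to the top, about 90 g. Origin: centre of its underside, z up; it stands flat on the counter. It slides when pushed low on its side, anywhere round it.
- crottin2: One of three identical small round goat cheeses with a grey rind, hard and dry: 58 mm across at its widest (6 to 17 mm up), 34 mm high, narrowing a little to the top, about 90 g. Origin: centre of its underside, z up; it stands flat on the counter. It slides when pushed low on its side, anywhere round it.
- bay: Low three-sided bay of metal strip fixed to the counter, white paper inside, no sill. Inside 260 mm wide, 90 mm deep; walls 30 mm high, 5 mm thick, left, right and far side; the side towards the robot is open. Origin: middle of the open mouth at counter height, level with the side walls' front ends; x runs into the bay (far wall at x = 90 mm), y across it (side walls' inner faces at y = +-130 mm), z up.
- jar: Small closed honey jar, 50 mm across, 42 mm high, about 110 g, amber with a paper label and a brass cap; stands in one row with the small cheeses, at any place in it. To be left alone. Origin: centre of its underside, z up.
- wheel: Large pale cheese wheel, 120 mm across, 45 mm high, to one side of the work. To be left alone. Origin: centre of its underside, z up.
- log: Grey cheese log, lying, 150 mm long and 46 mm across, to the other side of the work. To be left alone. Origin: on the counter under its middle, x along its length, z up.
Not all that is in view belongs to the job. Leave any blue or red look-alike of the crottin1 alone. Leave any pink or purple look-alike of the crottin0 alone.

How it is judged (in metres and radians):
At the end, for the whole second after the job is handed in: Each small cheese stands flat and still on the counter inside the bay, its centre at least 25 mm past the mouth line (so that it is inside to within about 4 mm) and between the walls; jar, wheel and log upright within 20 mm of where they stood (x of crottin0 in the frame of bay between 0.025 and 0.09 m and y of crottin0 in the frame of bay between -0.13 and 0.13 m and height (world z) of each of crottin0, crottin1, crottin2 below 0.008 m and angle between each of crottin0, crottin1, crottin2's own z axis and vertical below 0.15 rad and linear speed of each of crottin0, crottin1, crottin2 below 0.02 m/s and x of crottin1 in the frame of bay between 0.025 and 0.09 m and y of crottin1 in the frame of bay between -0.13 and 0.13 m and x of crottin2 in the frame of bay between 0.025 and 0.09 m and y of crottin2 in the frame of bay between -0.13 and 0.13 m and distance of each of jar, wheel, log from where it was at the start of the episode below 0.02 m and angle between each of jar, wheel, log's own z axis and vertical below 0.2 rad); the robot touches nothing.
It fails at once if a small cheese is lifted off the counter (its underside's centre over 15 mm up) (height (world z) of any of crottin0, crottin1, crottin2 above 0.015 m).
It fails at once if a small cheese is tipped (over 0.5 rad) (angle between any of crottin0, crottin1, crottin2's own z axis and vertical above 0.5 rad).
It fails at once if a small cheese is batted (faster than 0.5 m/s) (linear speed of any of crottin0, crottin1, crottin2 above 0.5 m/s).
It fails at once if the jar, the wheel or the log is moved by over 20 mm or knocked over (distance of any of jar, wheel, log from where it was at the start of the episode above 0.02 m or angle between any of jar, wheel, log's own z axis and vertical above 0.5 rad).
It also fails if it takes over 67 s, if anything falls off the work surface, if the arm or the gripper's body presses on something with over 40 N, if the wrist force passes 120 N, or if a joint passes its speed limit or range.

### The arm

A 6-joint arm with a two-finger parallel gripper is mounted at the origin on the work surface. World frame = base frame: x ahead of the robot, y to its left, z up, the work surface at z = 0. Lengths are in mm, angles in rad, forces in N, time in s.
With the tool pointing down it reaches from about 350 to 875 mm from the base axis. Payload 4.2 kg.
Tool frame: the origin (TCP) lies midway between the tips of the shut fingers; the grasp point (between the pads) lies 19 mm behind it; z points along the fingers, y is the direction in which the jaws open and shut (so a half turn about z gives the same grasp; the last joint's range is limited). The gripper opens to 85 mm and grips with 20 to 120 N. Pads are 22 mm wide; open, the fingers measure 114 mm over their backs; the gripper's body (76 mm by 85 mm) begins 54 mm behind the grasp point. The pads swing forward as they close: fully open they stand 13 mm farther back than shut.
Start: joints at [1.385, 0.385, 0.008, 0, -1.194, -0.259], TCP at [268.89, 564.179, 231.312] pointing down, gripper open.
Joint ranges: [-3.14, 3.14], [-1.21, 2.06], [-1.07, 1.41], [-3.16, 2.05], [-2.99, -0.16], [-3.1, 3.1]. Speed limits (rad/s): [2.79, 2.79, 3.14, 3.14, 3.14, 3.14].

### API

Orientations are given as a unit quaternion [x, y, z, w].
In Python, from bench import readout, optics, workorder, nets gives the robot as it stands. The module is installed in compiled form; this text tells all that it offers.
- The arm moves only by the tool move_arm, never from a script. Its argument "steps" is a list of rows, each a list of 7 numbers: the opening, from -1 (shut) to 1 (fully open), so that 0 is half open, then the shift along the world's x, y, z in mm, then the turn, a rotation vector about the world's x, y, z in rad. In form: [[gripper, tx, ty, tz, wx, wy, wz], ...]. A call has 1 to 5 rows; each row is the pose to reach, as a shift and turn from the pose commanded when the call began; what a row does not reach only later rows make up. A row lasts 1/12 s, in which the tool goes at most 41.7 mm and 7.16 degrees, less where a joint would pass 70% of its speed; a pose out of reach is approached as far as the arm can. A call with a gripper value outside its range is refused whole. The fingers move at their own pace and stop on an object; the grip force is fixed at half the most. Time passes only in rows, so rows that repeat a pose let the fingers close. It gives the time, the measured TCP pose, the force and the opening at its end, in the units of the state.
- readout.read_state(): the state, without advancing time (a new reading comes with each control period).
- optics.get_image(name): name is "scene" or "top" or "wrist"; returns a dict with "frame" (420x560x3 uint8, blue, green, red), "fx", "fy", "cx", "cy" (pixels), "rvec" (rotation vector, rad) and "tvec" (3), from world to camera coordinates, as OpenCV has them. Camera axes: x right, y down, z forward; pixel columns grow to the right and rows downward; lengths in mm; the calibration is good to about 2 mm. A picture is of the moment at which its call begins. There is no depth.
- workorder.job_done(): hands the job in, once; it reports no verdict.
Trained networks look in a picture, given as the dict that the camera call returned (one of the last four; its "shot" number tells which), for a name from the list of things; names that differ only in an ending like _2 or _b are one class to them, and where a whole thing is asked for, a point or a joint stands for the part that bears it (a point fixed in the world has none). Each returns a list of dicts, best first, with "conf" (0 to 1); they miss things now and then, are a little off and sometimes report something else, mostly with a low value. They report only what shows in the picture. A call takes as long as a camera call. They do not tell look-alikes from the thing itself.
- nets.silhouettes(name, picture): "region" (420x560 bool, what is visible of it) and "extent" ([left, top, right, bottom] in pixels, round what is visible of it).
- nets.tip_of(name, picture): "uv" ([column, row] in pixels: a listed point, or the origin of a listed thing).
The state is a dict: "clock": time; "joints": joint angles; "joint_vel": joint speeds; "joint_efforts": joint torques, N m; "position": TCP position; "ee_rot": TCP orientation; "contact_force": force on the tool from outside, world axes, zero at the start; "wrist_torque": the same for the moment, N m; "gripper_width": finger opening in mm.
Only numpy, scipy, OpenCV 4.12 (cv2) and the standard library are available. Lean on these libraries where they do the work, as an engineer would, in place of code of your own. Each camera call takes 0.05 s, during which the arm holds its last target.

## Working session

There is one attempt and no reset: what is moved stays moved. The work goes in short steps, Python scripts to look and compute and a tool call to move; the robot and the scene stay as the last step left them, time stands still between calls to the robot, and variables do not carry over. Pictures are saved under pics/ and viewed, and the job is handed in when it is done.

Besides the shell and the picture viewer there is one more tool, called as name(argument=value, ...) on one line, values as JSON. move_arm: Moves the arm, as the interface text tells. Its arguments: {"type":"object","properties":{"steps":{"type":"array","items":{"type":"array","items":{"type":"number"}}}},"required":["steps"]}

```bash
mkdir -p pics; cat > h.py <<'E'
import numpy as np, cv2
from bench import readout, optics, workorder, nets
def proj(p,im):
    K=np.array([[im['fx'],0,im['cx']],[0,im['fy'],im['cy']],[0,0,1.]])
    return cv2.projectPoints(np.array(p,float).reshape(-1,1,3),np.array(im['rvec'],float),np.array(im['tvec'],float),K,None)[0].reshape(-1,2)
def unproj(uv,im,z=0):
    R=cv2.Rodrigues(np.array(im['rvec'],float))[0];t=np.array(im['tvec'],float).reshape(3)
    d=R.T@np.array([(uv[0]-im['cx'])/im['fx'],(uv[1]-im['cy'])/im['fy'],1]);c=-R.T@t
    return c+d*(z-c[2])/d[2]
E
python3 - <<'E'
from h import *
s=readout.read_state();print(s)
for n in ['top','scene']:
    im=optics.get_image(n);cv2.imwrite(f'pics/{n}0.png',im['frame'])
    for o in ['crottin0','bay','jar','wheel','log']:
        for r in nets.tip_of(o,im): print(n,o,round(r['conf'],2),np.round(r['uv'],1),np.round(unproj(r['uv'],im),1))
        if o!='bay':
          for r in nets.silhouettes(o,im): print('   sil',round(r['conf'],2),r['extent'])
E
```

```text
{'clock': 0.0, 'joints': array([ 1.38462979e+00,  3.85586784e-01,  6.65057780e-03, -5.12047266e-04,
       -1.19397460e+00, -2.58588621e-01]), 'joint_vel': array([ 1.46687715e-03,  2.28145509e-03,  1.46739536e-03,  7.43916013e-04,
       -4.73834613e-04,  1.40912080e-05]), 'joint_efforts': array([-6.90400229e-04, -3.92287910e+01,  1.88408464e+01,  4.18634221e+00,
       -4.63429664e-03,  9.51641965e-07]), 'position': array([268.63605424, 563.69517467, 230.21106878]), 'ee_rot': array([ 9.75354423e-01, -2.20641282e-01, -1.99529645e-04,  1.06516031e-03]), 'contact_force': array([ 0.31107199, -0.2029618 , -0.43774365]), 'wrist_torque': array([-0.01913036,  0.05589508, -0.00828084]), 'gripper_width': 85.28969054127163}
top crottin0 0.96 [370.5 175.5] [ 552.4 -205.5    0. ]
top crottin0 0.81 [254.3 237.2] [454.8  61.4   0. ]
top crottin0 0.8 [428.7 244.8] [ 386.3 -297.1    0. ]
top crottin0 0.78 [228.  309.5] [316.1 132.8   0. ]
top crottin0 0.75 [355.9 225.1] [ 449.4 -154.4    0. ]
top crottin0 0.62 [191.  202.5] [548.9 186.2   0. ]
top crottin0 0.57 [310.2 226.8] [459.7 -58.3   0. ]
   s
[... 989 characters left out ...]
e crottin0 0.56 [263.1 199. ] [463.7 -67.    0. ]
   sil 0.98 [286.2, 278.1, 309.5, 301.6]
   sil 0.79 [186.8, 160.1, 209.8, 184.2]
   sil 0.78 [255.0, 180.3, 274.7, 209.1]
   sil 0.69 [228.4, 112.6, 251.0, 132.5]
   sil 0.67 [352.4, 211.0, 377.9, 234.5]
   sil 0.6 [239.7, 156.2, 265.3, 180.0]
   sil 0.56 [285.7, 216.2, 311.1, 243.0]
scene bay 0.86 [231.8 264.4] [624.4  42.4   0. ]
scene jar 0.87 [326.5 264.5] [451.3 165.8   0. ]
   sil 0.82 [316.9, 247.9, 339.7, 275.2]
   sil 0.71 [158.4, 111.2, 202.0, 153.6]
scene wheel 0.75 [178.8 135.7] [ 527.7 -368.5    0. ]
   sil 0.79 [159.5, 112.4, 200.3, 154.1]
scene log 0.59 [342.1 346.5] [544.6 334.3   0. ]
   sil 0.85 [305.8, 316.6, 378.8, 372.1]
```

View pics/top0.png

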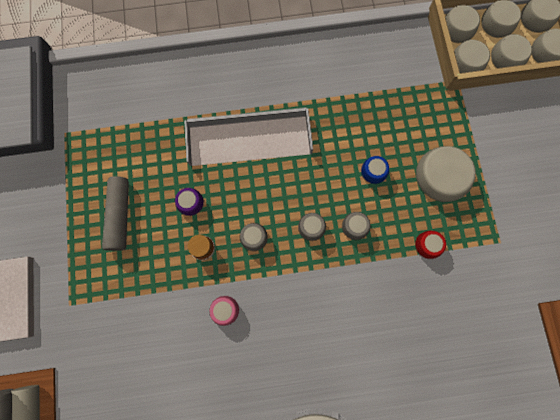

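```bash
python3 -c "
import cv2
a=cv2.imread('pics/top0.png');cv2.imwrite('pics/crop0.png',cv2.resize(a[120:340,90:490],None,fx=2,fy=2,interpolation=cv2.INTER_CUBIC))"
```

```text
(no output)
```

View pics/crop0.png

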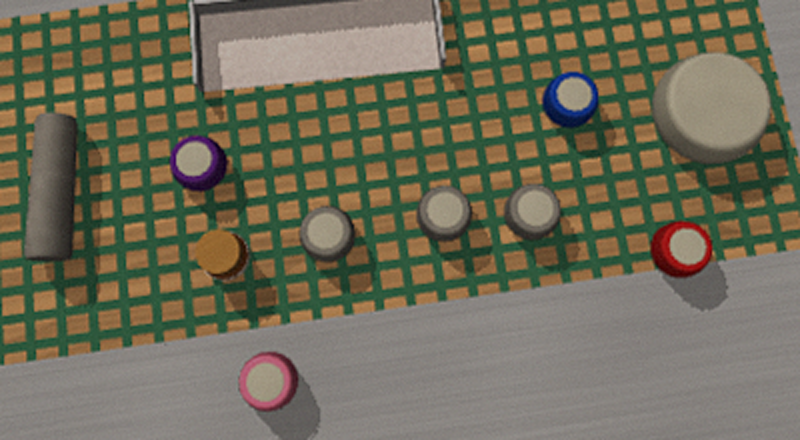

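View pics/scene0.png

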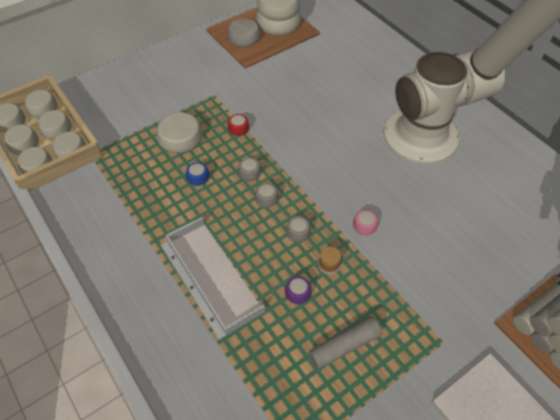

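```bash
cat > loc.py <<'E'
from h import *
from scipy.optimize import least_squares
def ring(c,r,z,n=40):
    a=np.linspace(0,2*np.pi,n,endpoint=False)
    return np.c_[c[0]+r*np.cos(a),c[1]+r*np.sin(a),np.full(n,z)]
def ext(c,im,prof):
    q=np.vstack([proj(ring(c,r,z),im) for r,z in prof]); return np.r_[q.min(0),q.max(0)]
P=[(27,0),(29,6),(29,17),(25,34)]
PJ=[(25,0),(25,42)]
def fit(e,im,prof,g):
    return least_squares(lambda c:ext(c,im,prof)-np.array(e),g[:2]).x
E
python3 - <<'E'
from loc import *
for n in ['top','scene']:
    im=optics.get_image(n)
    for o,pr in [('crottin0',P),('jar',PJ),('wheel',[(60,0),(60,45)])]:
        for r in nets.silhouettes(o,im):
            e=r['extent'];g=unproj([(e[0]+e[2])/2,(e[1]+e[3])/2],im,17)
            f=im['frame'][r['region']].astype(float)
            c=fit(e,im,pr,g);res=ext(c,im,pr)-e
            print(n,o,round(r['conf'],2),np.round(c,1),'res',np.round(res,1),'bgr',f.mean(0).round())
    if n=='top':
        for uv,z in [((189.5,119),30),((308,109),30),((195,167),0),((311.5,155),0)]: print(uv,unproj(uv,im,z).round(1))
        c=cv2.resize(im['frame'][95:180,170:330],None,fx=5,fy=5,interpolation=cv2.INTER_CUBIC);cv2.imwrite('pics/bay.png',c)
    for r in nets.silhouettes('bay',im): print('bay',r['extent'],r['conf'])
E
```

```text
top crottin0 0.95 [ 552.9 -209.9] res [-0.  -1.7  0.   1.7] bgr [108.  81.  72.]
top crottin0 0.86 [451.4  57.6] res [ 1.1  3.7 -1.2 -3.6] bgr [ 93. 108. 114.]
top crottin0 0.82 [ 443.9 -156.2] res [-0.3  0.8  0.3 -0.8] bgr [ 95. 109. 116.]
top crottin0 0.79 [546.7 185.5] res [ 1.3 -1.6 -1.3  1.6] bgr [ 97.  78. 101.]
top crottin0 0.7 [457.9 -57.9] res [ 1.7  0.  -1.7 -0. ] bgr [ 93. 108. 114.]
top crottin0 0.67 [316.8 140.8] res [ 0.7 -1.9 -0.7  1.9] bgr [107. 107. 151.]
top crottin0 0.62 [ 388.1 -294.5] res [-1.4 -0.5  1.4  0.4] bgr [ 60.  69. 132.]
top jar 0.94 [444.6 167.3] res [-2.9  0.5  3.  -0.5] bgr [ 44.  86. 124.]
top wheel 0.65 [ 525.8 -355.2] res [-2.5 -1.7  2.4  1.6] bgr [110. 129. 137.]
(189.5, 119) [726.5 165.6  30. ]
(308, 109) [712.2 -91.8  30. ]
(195, 167) [627.2 170.1   0. ]
(311.5, 155) [617.5 -86.2   0. ]
bay [180.4, 108.0, 312.5, 168.2] 0.55
scene crottin0 0.98 [541.  186.2] res [ 0.4 -1.8 -0.4  1.7] bgr [108.  90. 110.]
scene crottin0 0.91 [ 383.2 -299.7] res [ 0.4 -0.  -0.4  0. ] bgr [ 71.  78. 138.]
scene crottin0 0.77 [317.3 141.1] res [-0.1  0.6  0.1 -0.6] bgr [118. 116. 156.]
scene crottin0 0.76 [ 558.7 -218.7] res [-0.1 -0.1  0.1  0.1] bgr [120.  94.  82.]
scene crottin0 0.71 [451.2  65.5] res [-0.7  0.   0.7 -0. ] bgr [106. 118. 122.]
scene crottin0 0.67 [ 439.4 -155.5] res [ 2.8  0.5 -2.8 -0.4] bgr [107. 119. 123.]
scene crottin0 0.59 [457.9 -60.4] res [-0.3 -0.4  0.3  0.4] bgr [108. 120. 125.]
scene jar 0.56 [448.  168.5] res [ 0.4  1.1 -0.4 -1. ] bgr [ 67. 103. 132.]
scene wheel 0.68 [ 526.7 -356.7] res [-3.6 -1.7  3.7  1.3] bgr [123. 139. 144.]
bay [164.8, 213.3, 264.5, 337.9] 0.64
```

View pics/bay.png

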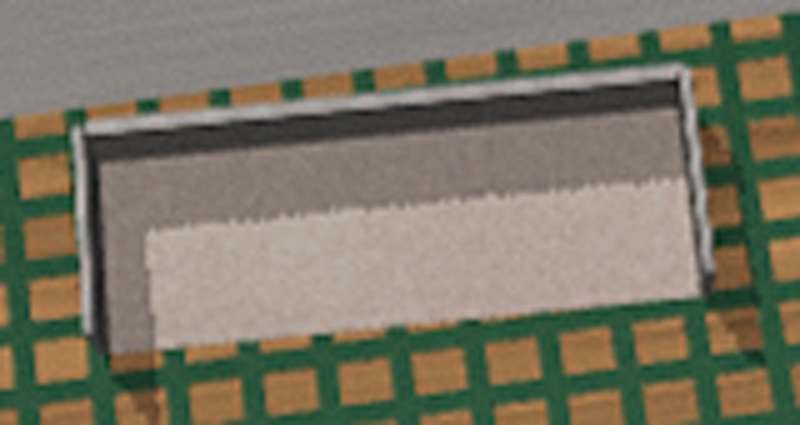

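Targets: the three grey cheeses in the top view at (254,237), (312,226) and (357,225). They are the only ones with an entirely grey rind; blue (375,169), red (431,244), purple (189,202) and pink (224,310) are the look-alikes. The enlarged crop confirms this. The jar is amber, at (200,246). The bay mouth runs from (191,165) to (310,154).

I'll push with half-shut fingertips, cradling each cheese from behind.

move_arm(steps=[[-0.2,10,-40,0,0,0,0.1],[-0.2,20,-80,0,0,0,0.2],[-0.2,30,-120,0,0,0,0.3],[-0.2,40,-160,0,0,0,0.4],[-0.2,50,-200,0,0,0,0.5]])

```text
clock: 1.92
position: [319.0, 362.3, 231.4]
ee_rot: [1.0, 0.03, 0.0, -0.0]
contact_force: [1.2, -0.1, 0.7]
gripper_width: 33.9
```

move_arm(steps=[[-0.2,10,-40,0,0,0,0.1],[-0.2,20,-80,0,0,0,0.2],[-0.2,30,-120,0,0,0,0.2],[-0.2,40,-160,0,0,0,0.2],[-0.2,50,-200,0,0,0,0.2]])

```text
clock: 2.33
position: [368.8, 162.3, 231.8]
ee_rot: [0.992, 0.128, 0.001, -0.0]
contact_force: [1.0, 0.1, 0.1]
gripper_width: 33.6
```

move_arm(steps=[[-0.2,8,-40,-10,0,0,0],[-0.2,16,-80,-40,0,0,0],[-0.2,24,-118,-80,0,0,0],[-0.2,24,-118,-110,0,0,0],[-0.2,24,-118,-130,0,0,0]])

```text
clock: 2.75
position: [391.9, 43.5, 99.5]
ee_rot: [0.992, 0.125, -0.001, -0.0]
contact_force: [0.3, 0.6, -0.4]
gripper_width: 34.2
```

```bash
python3 - <<'E'
from loc import *
im=optics.get_image('top')
for uv,z in [((191.2,165.4),0),((310.4,154.2),0),((188,161.6),30),((312.4,151.6),30)]: print(unproj(uv,im,z).round(1))
cv2.imwrite('pics/top1.png',im['frame'])
w=optics.get_image('wrist');cv2.imwrite('pics/w1.png',w['frame'])
for r in nets.silhouettes('crottin0',w):
    e=r['extent'];g=unproj([(e[0]+e[2])/2,(e[1]+e[3])/2],w,17);c=fit(e,w,P,g);print('w',r['conf'],np.round(e),c.round(1),(ext(c,w,P)-e).round(1))
s=readout.read_state();print(s['clock'],s['position'],s['ee_rot'],s['gripper_width'])
E
```

```text
[632.1 178.    0. ]
[619.7 -84.1   0. ]
[630.2 177.7  30. ]
[614.  -85.8  30. ]
w 0.98 [514. 171. 560. 246.] [ 440.4 -130. ] [-34.7  -3.2  29.6   7.4]
w 0.91 [ 96. 238. 179. 320.] [314.5 136.1] [-1.3  0.1  1.4  0. ]
w 0.9 [408. 117. 511. 206.] [459.1 -63.5] [-0.7  0.5  0.6 -0.4]
w 0.84 [234.  76. 326. 167.] [454.3  59.4] [ 1.1 -0.1 -1.1 -0. ]
2.9 [392.13002959  45.26875617 100.49356385] [ 9.91918211e-01  1.26859954e-01 -1.95868281e-03  9.89483076e-04] 34.106388117374095
```

View pics/w1.png

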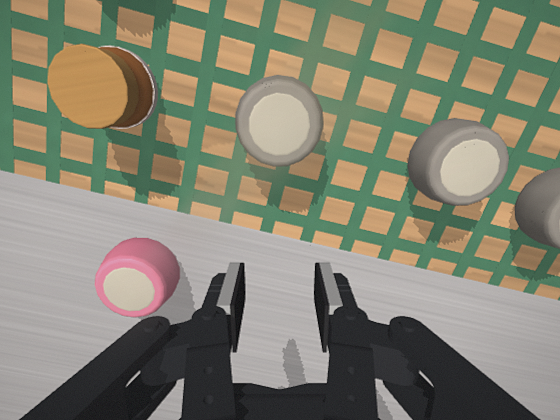

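View pics/top1.png

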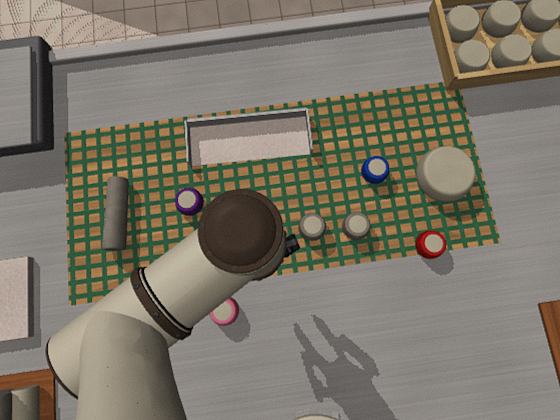

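The wrist view shows cheese a ahead of the fingers at pixel (279,120), with the jar at (100,87) well to the left. Descending behind it.

move_arm(steps=[[-0.2,0,0,-35,0,0,0],[-0.2,0,0,-65,0,0,0],[-0.2,0,0,-82,0,0,0],[-0.2,0,0,-88,0,0,0],[-0.2,0,0,-92,0,0,0]])

```text
clock: 3.32
position: [394.4, 47.5, 10.1]
ee_rot: [0.992, 0.128, 0.001, -0.0]
contact_force: [-0.3, -0.1, 0.0]
gripper_width: 34.4
```

move_arm(steps=[[-0.2,0,0,-2,0,0,0],[-0.2,2,0.5,-2,0,0,0],[-0.2,5,1.3,-2,0,0,0],[-0.2,9,2.4,-2,0,0,0],[-0.2,13,3.5,-2,0,0,0]])

```text
clock: 3.73
position: [407.0, 50.2, 8.2]
ee_rot: [0.992, 0.127, 0.001, -0.0]
contact_force: [0.6, -0.2, 0.5]
gripper_width: 34.2
```

```bash
cat > look.py <<'E'
from loc import *
import sys
w=optics.get_image('wrist');cv2.imwrite(f'pics/{sys.argv[1]}.png',w['frame'])
for r in nets.silhouettes('crottin0',w):
    e=r['extent'];g=unproj([(e[0]+e[2])/2,(e[1]+e[3])/2],w,17);c=fit(e,w,P,g);print('w',round(r['conf'],2),np.round(e),c.round(1),(ext(c,w,P)-e).round(1))
s=readout.read_state();print(s['clock'],s['position'].round(1),s['ee_rot'].round(3),s['gripper_width'].round(1),s['contact_force'].round(1))
E
python3 look.py w2
```

```text
w 0.89 [222. 116. 353. 256.] [455.5  59.8] [-3.5 -1.7  3.5  2.3]
w 0.82 [ 15. 336. 115. 420.] [325.7 142. ] [-17.9 -19.9  21.9  25.3]
w 0.77 [474. 179. 560. 315.] [451.8 -42.3] [-46.8   2.   36.3   5.7]Traceback (most recent call last):
  File "look.py", line 6, in <module>
    s=readout.read_state();print(s['clock'],s['position'].round(1),s['ee_rot'].round(3),s['gripper_width'].round(1),s['contact_force'].round(1))
                                                                                        ^^^^^^^^^^^^^^^^^^^^^^^^
AttributeError: 'float' object has no attribute 'round'
```

View pics/w2.png

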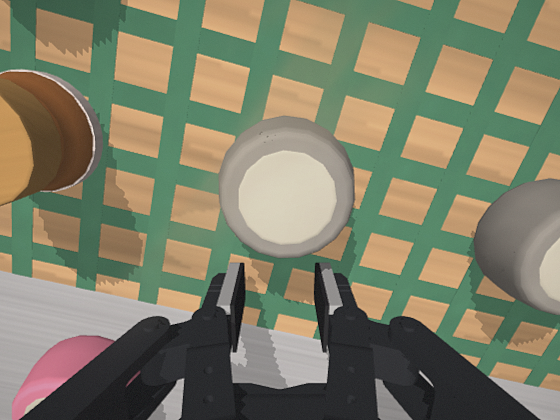

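move_arm(steps=[[-0.2,5,0.5,-2,0,0,0],[-0.2,10,1,-2,0,0,0],[-0.2,15,1.5,-2,0,0,0],[-0.2,21,3,-2,0,0,0.01],[-0.2,28,5,-2,0,0,0.02]])

```text
clock: 4.25
position: [433.9, 54.4, 5.1]
ee_rot: [0.991, 0.137, -0.001, 0.0]
contact_force: [-0.2, 0.5, 0.2]
gripper_width: 33.7
```

move_arm(steps=[[-0.2,8,2.3,0,0,0,0],[-0.2,17,5,0,0,0,0],[-0.2,27,7.7,0,0,0,0],[-0.2,37,10.4,0,0,0,0],[-0.2,47,13.2,0,0,0,0]])

```text
clock: 4.67
position: [482.1, 68.3, 5.2]
ee_rot: [0.991, 0.137, 0.0, -0.0]
contact_force: [-0.4, -0.7, -0.5]
gripper_width: 33.9
```

```bash
sed -i "s/s\['gripper_width'\].round(1)/round(s['gripper_width'],1)/" look.py; python3 look.py w3
```

```text
w 0.92 [454. 324. 560. 419.] [466.3 -52.2] [-23.  -16.1  18.4  21.6]
w 0.81 [  0.   0. 118. 143.] [547.4 165.9] [-35.7  -6.2  45.8  18.9]
w 0.77 [212. 149. 345. 293.] [515.8  78.6] [-1.2 -0.4  1.2  0.6]
4.7667 [483.6  68.9   5.4] [ 0.991  0.137  0.001 -0.   ] 34.2 [ 0.3  0.  -0. ]
```

View pics/w3.png

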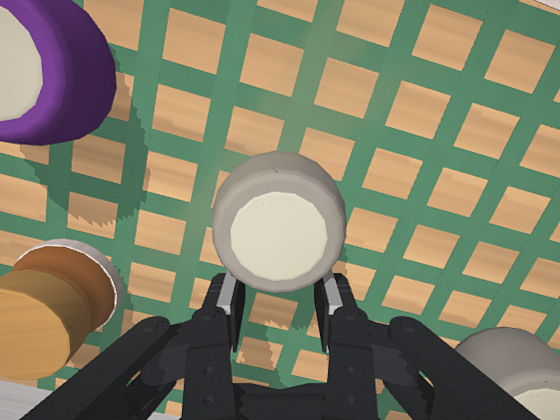

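The cheese sits cradled between the tips (pixel 279,220), well clear of the purple one. Carrying on into the bay.

move_arm(steps=[[-0.2,6,1.7,0,0,0,0],[-0.2,15,4.2,0,0,0,0],[-0.2,26,7.3,0,0,0,0],[-0.2,38,10.6,0,0,0,0],[-0.2,50,14,0,0,0,0]])

```text
clock: 5.18
position: [531.6, 82.0, 5.3]
ee_rot: [0.991, 0.137, -0.0, 0.0]
contact_force: [-0.3, -0.6, 0.0]
gripper_width: 34.2
```

move_arm(steps=[[-0.2,12,3.4,0,0,0,0],[-0.2,24,6.7,0,0,0,0],[-0.2,36,10.1,0,0,0,0],[-0.2,48,13.4,0,0,0,0],[-0.2,59,16.5,0,0,0,0]])

```text
clock: 5.6
position: [590.7, 98.5, 5.2]
ee_rot: [0.991, 0.137, -0.0, 0.0]
contact_force: [0.2, -0.3, 0.1]
gripper_width: 33.9
```

move_arm(steps=[[-0.2,11,3,0,0,0,-0.03],[-0.2,22,6.1,0,0,0,-0.06],[-0.2,32,9,0,0,0,-0.09],[-0.2,41,11.5,0,0,0,-0.12],[-0.2,48,13.5,0,0,0,-0.12]])

```text
clock: 6.02
position: [638.7, 112.0, 5.2]
ee_rot: [0.997, 0.077, -0.0, 0.0]
contact_force: [-0.7, -0.2, -0.0]
gripper_width: 34.3
```

```bash
python3 look.py w4
```

```text
w 0.69 [130. 371. 183. 420.] [564.1 163.1] [-32.1 -36.3  37.8  45.8]
w 0.6 [212. 152. 346. 290.] [673.1 118. ] [-1.1 -3.2  1.1  3.7]
6.1167 [639.2 112.3   5.2] [ 0.997  0.078  0.001 -0.   ] 34.2 [-0.8 -1.2 -0.4]
```

View pics/w4.png

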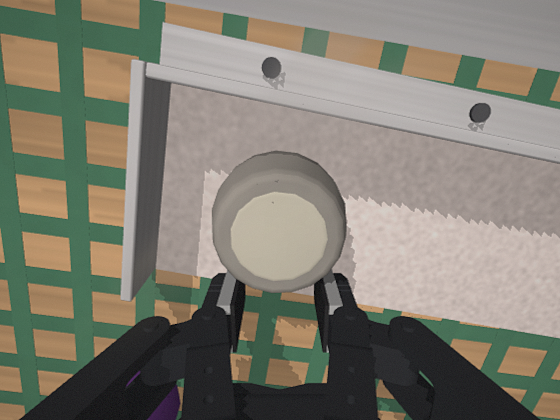

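Cheese a is inside, at about 45 mm depth (pixel 279,220, clear of both walls). Backing straight off, lifting, and going behind b.

move_arm(steps=[[-0.2,-6,-1,0,0,0,0],[-0.2,-18,-3,0,0,0,0],[-0.2,-32,-5,4,0,0,0],[-0.2,-45,-12,40,0,0,0],[-0.2,-60,-25,80,0,0,0]])

```text
clock: 6.53
position: [575.7, 87.2, 80.9]
ee_rot: [0.997, 0.078, -0.003, 0.001]
contact_force: [1.3, -0.3, 1.8]
gripper_width: 34.1
```

move_arm(steps=[[-0.2,-26,-26,5,0,0,0.05],[-0.2,-54,-54,5,0,0,0.1],[-0.2,-82,-82,5,0,0,0.15],[-0.2,-110,-110,5,0,0,0.19],[-0.2,-138,-138,5,0,0,0.19]])

```text
clock: 6.95
position: [438.1, -51.4, 87.8]
ee_rot: [0.985, 0.173, 0.0, -0.0]
contact_force: [0.4, -0.9, -0.2]
gripper_width: 34.2
```

move_arm(steps=[[-0.2,-20,-16,0,0,0,0],[-0.2,-38,-31,0,0,0,0],[-0.2,-38,-31,0,0,0,0],[-0.2,-38,-31,0,0,0,0],[-0.2,-38,-31,0,0,0,0]])

```text
clock: 7.37
position: [403.1, -81.2, 88.0]
ee_rot: [0.985, 0.172, 0.001, 0.0]
contact_force: [0.4, -0.4, -0.1]
gripper_width: 34.2
```

```bash
python3 look.py w5
```

```text
w 0.82 [515.  19. 560. 115.] [ 547.4 -188.8] [-46.7  -1.3  39.    7.3]
w 0.64 [356. 158. 451. 244.] [ 448.  -153.9] [-0.2 -1.7  0.2  1.8]
w 0.63 [487. 291. 558. 368.] [ 383.6 -289.5] [-14.3  -2.   12.4   3.7]
w 0.62 [238.  91. 328. 185.] [459.4 -62.9] [-0.2  0.7  0.2 -0.8]
7.4667 [403.7 -80.8  87.8] [0.985 0.172 0.001 0.   ] 34.4 [ 0.5  0.  -0.4]
```

View pics/w5.png

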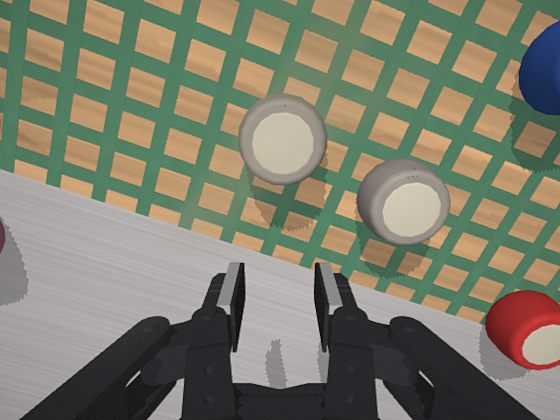

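b is at pixel (283,140) and c at (404,202). Descending behind b and pushing.

move_arm(steps=[[-0.2,0,0,-30,0,0,0],[-0.2,0,0,-58,0,0,0],[-0.2,0,0,-75,0,0,0],[-0.2,0,0,-80,0,0,0],[-0.2,0,0,-82,0,0,0]])

```text
clock: 7.88
position: [402.8, -80.9, 4.6]
ee_rot: [0.985, 0.172, -0.001, 0.0]
contact_force: [-1.0, 0.4, 0.2]
gripper_width: 34.4
```

move_arm(steps=[[-0.2,7,2,-1,0,0,0],[-0.2,15,4.5,-1,0,0,0],[-0.2,21,6.5,-1,0,0,0],[-0.2,27,9,-1,0,0,0],[-0.2,34,12.5,-1,0,0,0]])

```text
clock: 8.3
position: [437.6, -68.5, 5.3]
ee_rot: [0.985, 0.172, 0.0, -0.0]
contact_force: [-1.1, -0.5, 0.5]
gripper_width: 34.3
```

move_arm(steps=[[-0.2,8,4,0,0,0,0],[-0.2,18,9,0,0,0,0],[-0.2,29,14.3,0,0,0,0],[-0.2,40,19.7,0,0,0,0],[-0.2,51,25,0,0,0,0]])

```text
clock: 8.72
position: [489.1, -43.1, 4.8]
ee_rot: [0.985, 0.172, 0.0, 0.0]
contact_force: [-0.3, -0.5, 1.0]
gripper_width: 34.1
```

```bash
python3 look.py w6
```

```text
w 0.71 [214. 149. 351. 293.] [522.7 -31.9] [ 0.3 -0.5 -0.3  0.6]
w 0.66 [387. 366. 483. 418.] [ 457.4 -137.6] [-18.6 -36.7  15.5  43.1]
8.8167 [491.  -42.6   4.9] [0.985 0.173 0.002 0.   ] 34.3 [-0.1  0.7  0.5]
```

View pics/w6.png

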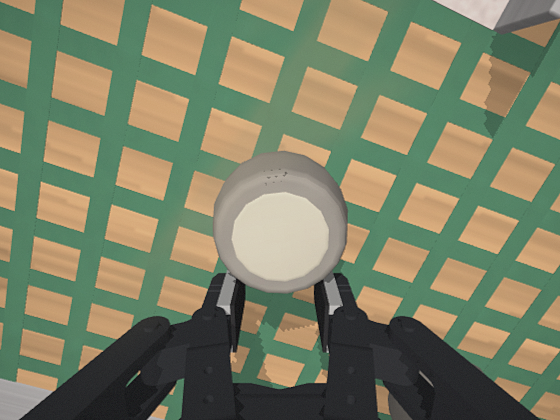

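Cheese b is cradled at pixel (281,220). Continuing into the bay.

move_arm(steps=[[-0.2,6,3.2,0,0,0,0],[-0.2,15,8,0,0,0,0],[-0.2,26,14,0,0,0,0],[-0.2,37,20,0,0,0,0],[-0.2,48,26,0,0,0,0]])

```text
clock: 9.23
position: [536.5, -17.4, 4.6]
ee_rot: [0.985, 0.172, -0.0, 0.0]
contact_force: [-0.7, -0.5, -0.6]
gripper_width: 34.3
```

move_arm(steps=[[-0.2,11,6,0,0,0,-0.02],[-0.2,22,12,0,0,0,-0.04],[-0.2,33,18,0,0,0,-0.06],[-0.2,44,24,0,0,0,-0.08],[-0.2,55,30,0,0,0,-0.1]])

```text
clock: 9.65
position: [591.4, 12.6, 4.5]
ee_rot: [0.993, 0.122, -0.0, 0.0]
contact_force: [-0.7, -0.7, 0.4]
gripper_width: 34.1
```

move_arm(steps=[[-0.2,11,6,0,0,0,-0.02],[-0.2,22,12,0,0,0,-0.04],[-0.2,32,17,0,0,0,-0.06],[-0.2,41,21.5,0,0,0,-0.08],[-0.2,48,25,0,0,0,-0.1]])

```text
clock: 10.07
position: [639.7, 37.7, 4.5]
ee_rot: [0.997, 0.072, -0.0, 0.0]
contact_force: [-0.7, 0.4, 0.4]
gripper_width: 34.1
```

```bash
python3 look.py w7
```

```text
w 0.89 [  0. 344.  53. 419.] [566.  153.8] [-43.7 -22.7  54.   34.8]
w 0.82 [ 11. 122. 178. 268.] [675. 117.] [-2.3 -0.8  3.   1.4]
10.1667 [640.2  37.9   4.6] [ 0.997  0.073  0.001 -0.   ] 34.1 [-0.1 -0.7 -1.1]
```

View pics/w7.png

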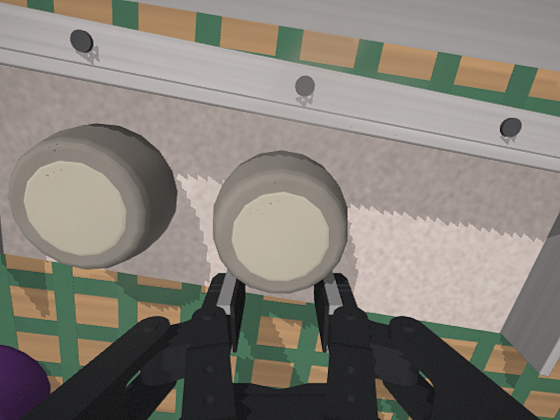

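Cheese b is in beside a. On to c.

move_arm(steps=[[-0.2,-6,-1,0,0,0,0],[-0.2,-18,-3,0,0,0,0],[-0.2,-32,-5,4,0,0,0],[-0.2,-45,-12,40,0,0,0],[-0.2,-60,-23,80,0,0,0]])

```text
clock: 10.58
position: [576.3, 14.2, 80.6]
ee_rot: [0.997, 0.073, -0.004, 0.001]
contact_force: [1.6, 0.1, 2.1]
gripper_width: 34.0
```

move_arm(steps=[[-0.2,-26,-27,5,0,0,0.1],[-0.2,-53,-56,5,0,0,0.2],[-0.2,-80,-85,5,0,0,0.3],[-0.2,-107,-114,5,0,0,0.38],[-0.2,-134,-143,5,0,0,0.38]])

```text
clock: 11.0
position: [443.0, -129.2, 87.6]
ee_rot: [0.965, 0.261, 0.0, -0.0]
contact_force: [0.7, -0.5, -0.2]
gripper_width: 34.1
```

move_arm(steps=[[-0.2,-27,-29,0,0,0,0],[-0.2,-54,-58,0,0,0,0],[-0.2,-54,-58,0,0,0,0],[-0.2,-54,-58,0,0,0,0],[-0.2,-54,-58,0,0,0,0]])

```text
clock: 11.42
position: [391.4, -186.4, 87.7]
ee_rot: [0.966, 0.259, 0.0, 0.0]
contact_force: [0.5, 0.3, -0.2]
gripper_width: 34.0
```

```bash
python3 look.py w8
```

```text
w 0.88 [364. 259. 446. 328.] [ 390.5 -295.1] [-2.7 -7.6  2.4  8.1]
w 0.76 [235.  86. 329. 174.] [ 447.5 -155.4] [ 1.5 -2.7 -1.5  2.9]
w 0.65 [414.   0. 539.  66.] [ 548.5 -225.7] [  0.9 -19.4  -0.7  27. ]
11.5167 [ 392.3 -185.7   87.6] [0.966 0.26  0.    0.   ] 34.2 [-1.2  0.2 -0.1]
```

View pics/w8.png

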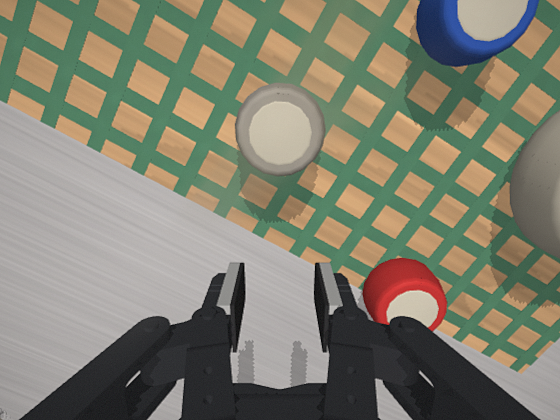

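move_arm(steps=[[-0.2,0,0,-30,0,0,0],[-0.2,0,0,-58,0,0,0],[-0.2,0,0,-75,0,0,0],[-0.2,0,0,-80,0,0,0],[-0.2,0,0,-82,0,0,0]])

```text
clock: 11.93
position: [391.8, -185.5, 4.4]
ee_rot: [0.965, 0.26, -0.001, -0.0]
contact_force: [-0.7, -0.4, -0.2]
gripper_width: 34.0
```

move_arm(steps=[[-0.2,7,3.6,0,0,0,0],[-0.2,14,7.3,0,0,0,0],[-0.2,20,10.6,0,0,0,0],[-0.2,25,14,0,0,0,0],[-0.2,32,20,0,0,0,0]])

```text
clock: 12.35
position: [424.3, -165.8, 6.1]
ee_rot: [0.966, 0.259, 0.0, 0.0]
contact_force: [-1.1, -1.7, 1.7]
gripper_width: 34.1
```

move_arm(steps=[[-0.2,7,6.3,0,0,0,0],[-0.2,15,13.5,0,0,0,0],[-0.2,23,20.7,0,0,0,0],[-0.2,31,28,0,0,0,0],[-0.2,39,35,0,0,0,0]])

```text
clock: 12.77
position: [463.5, -130.3, 5.4]
ee_rot: [0.966, 0.26, -0.0, -0.0]
contact_force: [-0.6, -0.9, 1.2]
gripper_width: 34.3
```

```bash
python3 look.py w9
```

```text
w 0.75 [210. 154. 349. 292.] [ 493.2 -112.8] [ 1.8 -3.2 -1.8  3.3]
w 0.58 [483. 133. 558. 274.] [ 546.2 -191.9] [-59.9   2.7  46.3   7.5]
12.8667 [ 465.  -129.9    5.5] [0.965 0.261 0.001 0.   ] 34.3 [ 0.2  0.  -0.6]
```

View pics/w9.png

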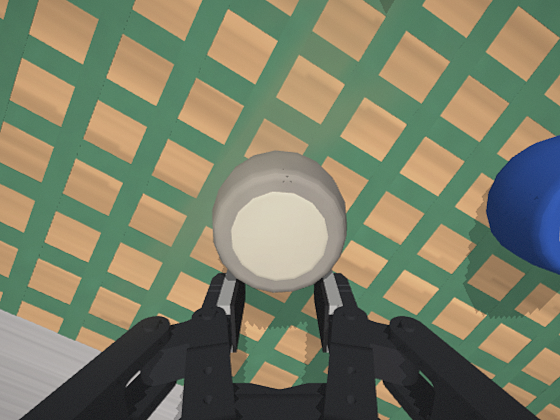

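move_arm(steps=[[-0.2,5,4.5,0,0,0,0],[-0.2,13,11.6,0,0,0,0],[-0.2,21,18.8,0,0,0,0],[-0.2,30,27,0,0,0,0],[-0.2,39,35,0,0,0,0]])

```text
clock: 13.28
position: [502.8, -95.3, 5.4]
ee_rot: [0.966, 0.26, 0.0, 0.0]
contact_force: [0.3, -0.5, -1.2]
gripper_width: 34.0
```

move_arm(steps=[[-0.2,9,8,0,0,0,-0.01],[-0.2,18,16,0,0,0,-0.03],[-0.2,27,24,0,0,0,-0.05],[-0.2,36,31,0,0,0,-0.08],[-0.2,45,37.5,0,0,0,-0.11]])

```text
clock: 13.7
position: [547.7, -57.5, 5.3]
ee_rot: [0.979, 0.205, -0.0, -0.0]
contact_force: [0.2, -0.8, -0.5]
gripper_width: 34.4
```

```bash
python3 look.py w10
```

```text
w 0.92 [209. 152. 348. 291.] [579.3 -42.8] [ 1.5 -2.8 -1.5  2.8]
w 0.61 [498. 315. 557. 420.] [ 553.2 -186.8] [-51.6  -9.2  41.2  19.4]
13.8 [549.2 -57.2   5.6] [0.978 0.207 0.001 0.   ] 34.3 [-0.2 -0.3 -0.4]
```

View pics/w10.png

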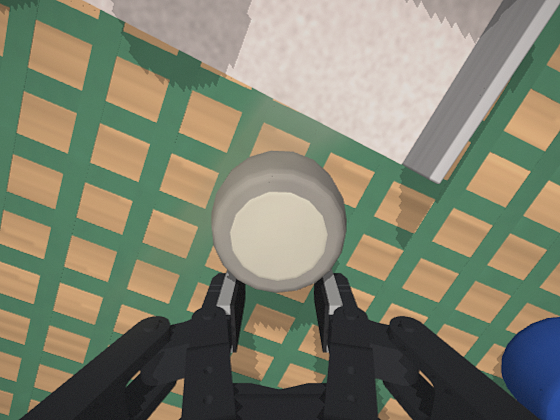

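move_arm(steps=[[-0.2,6,3,0,0,0,-0.04],[-0.2,14,7,0,0,0,-0.08],[-0.2,23,11,0,0,0,-0.13],[-0.2,32,15,0,0,0,-0.18],[-0.2,41,18,0,0,0,-0.22]])

```text
clock: 14.22
position: [587.5, -40.4, 5.2]
ee_rot: [0.995, 0.096, -0.001, -0.0]
contact_force: [-1.4, -0.7, -0.4]
gripper_width: 34.2
```

```bash
python3 look.py w11
```

```text
w 0.94 [527. 333. 560. 419.] [ 559.7 -177.7] [-66.3 -16.4  53.6  30.4]
w 0.9 [  0.   0. 189. 129.] [665.3  40.9] [ -1.7 -16.4   2.2  26.5]
w 0.87 [210. 152. 348. 296.] [620.7 -33.3] [ 0.9 -0.8 -0.9  0.8]
14.3167 [588.9 -40.2   5.4] [0.995 0.098 0.001 0.   ] 34.2 [-0.6 -0.8  0.5]
```

View pics/w11.png

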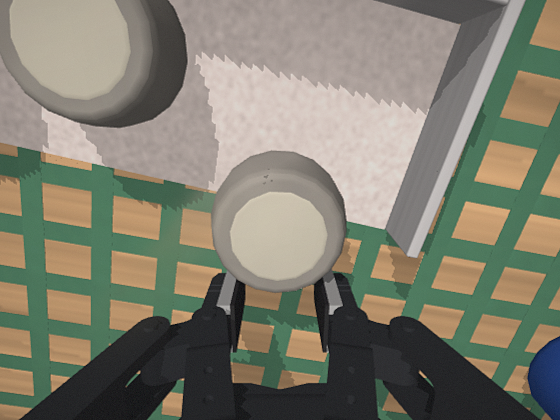

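move_arm(steps=[[-0.2,6,1.5,0,0,0,-0.03],[-0.2,15,3.5,0,0,0,-0.07],[-0.2,26,5.5,0,0,0,-0.11],[-0.2,37,7,0,0,0,-0.15],[-0.2,46,8,0,0,0,-0.18]])

```text
clock: 14.73
position: [633.3, -32.7, 5.2]
ee_rot: [1.0, 0.007, -0.001, -0.0]
contact_force: [-0.7, -0.1, 0.5]
gripper_width: 34.0
```

```bash
python3 look.py w12
```

```text
w 0.77 [547. 369. 558. 418.] [ 568.  -171.1] [-77.  -31.6  62.5  49.3]
w 0.62 [  1. 171.  15. 239.] [669.3  74.7] [-75.1 -28.1  97.6  48.7]
w 0.59 [209. 148. 349. 290.] [669.3 -31.7] [ 2.1 -2.2 -2.1  2. ]
w 0.57 [  9. 129. 178. 274.] [675.7  42.8] [-0.8 -0.6  1.   0.8]
14.8333 [634.3 -32.6   5.3] [ 1.     0.008  0.    -0.   ] 33.9 [-0.5 -0.1  1.3]
```

View pics/w12.png

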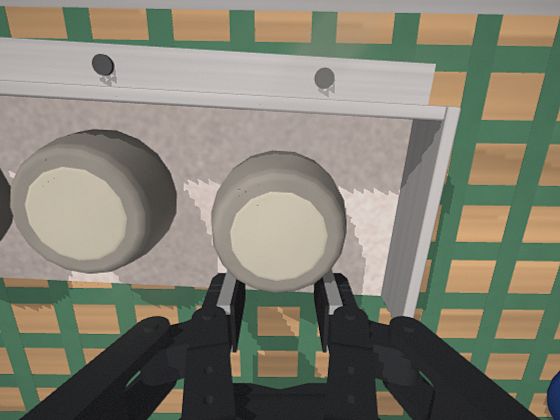

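All three cheeses are in. Backing off and lifting clear for a last look.

move_arm(steps=[[-0.2,-6,0,0,0,0,0],[-0.2,-18,0,0,0,0,0],[-0.2,-34,0,5,0,0,0],[-0.2,-60,0,35,0,0,0],[-0.2,-85,0,68,0,0,0]])

```text
clock: 15.25
position: [544.4, -33.3, 71.5]
ee_rot: [1.0, 0.008, -0.004, 0.001]
contact_force: [0.6, 0.6, 0.5]
gripper_width: 33.9
```

move_arm(steps=[[-0.2,-30,-20,25,0,0,0],[-0.2,-60,-40,50,0,0,0],[-0.2,-90,-60,75,0,0,0],[-0.2,-120,-80,100,0,0,0],[-0.2,-140,-100,110,0,0,0]])

```text
clock: 15.67
position: [406.0, -133.0, 185.2]
ee_rot: [1.0, 0.009, 0.001, -0.0]
contact_force: [1.0, -1.2, 0.4]
gripper_width: 34.1
```

move_arm(steps=[[-0.2,0,-30,15,0,0,0],[-0.2,0,-60,20,0,0,0],[-0.2,0,-95,20,0,0,0],[-0.2,0,-125,20,0,0,0],[-0.2,0,-140,20,0,0,0]])

```text
clock: 16.08
position: [406.9, -274.6, 203.3]
ee_rot: [1.0, 0.007, -0.0, -0.0]
contact_force: [0.2, 0.5, -0.3]
gripper_width: 34.2
```

```bash
python3 - <<'E'
from loc import *
O=np.array([624.5,46.5]);a=-0.05;X=np.array([np.cos(a),np.sin(a)]);Y=np.array([-X[1],X[0]])
for n in ['top','scene']:
    im=optics.get_image(n);cv2.imwrite(f'pics/{n}9.png',im['frame'])
    for o,pr in [('crottin0',P),('jar',PJ),('wheel',[(60,0),(60,45)])]:
        for r in nets.silhouettes(o,im):
            e=r['extent'];g=unproj([(e[0]+e[2])/2,(e[1]+e[3])/2],im,17)
            c=fit(e,im,pr,g); print(n,o,round(r['conf'],2),np.round(c,1),'bay',np.round([(c-O)@X,(c-O)@Y]),'res',np.abs(ext(c,im,pr)-e).max().round(1))
    for r in nets.tip_of('log',im): print('log',unproj(r['uv'],im).round(),r['conf'])
s=readout.read_state();print(s['clock'],s['position'],np.abs(s['joint_vel']).max())
E
```

```text
top crottin0 0.86 [544.6 186.2] bay [-87. 135.] res 0.9
top crottin0 0.63 [673.7  47.3] bay [49.  3.] res 1.8
top crottin0 0.61 [665.3 -31.2] bay [ 45. -76.] res 0.7
top crottin0 0.58 [317.5 137.3] bay [-311.   75.] res 1.4
top jar 0.57 [444.5 165.8] bay [-186.  110.] res 1.9
log [543. 348.   0.] 0.87
scene crottin0 0.94 [666.1 120.9] bay [38. 76.] res 1.3
scene crottin0 0.89 [677.8  45.1] bay [53.  1.] res 0.4
scene crottin0 0.71 [546.2 188.5] bay [-85. 138.] res 0.8
scene crottin0 0.66 [314.2 136.1] bay [-314.   74.] res 2.3
scene crottin0 0.63 [ 384.9 -301.5] bay [-222. -360.] res 1.7
scene crottin0 0.6 [662.9 -28.7] bay [ 42. -73.] res 1.8
scene crottin0 0.56 [ 554.3 -226.9] bay [ -56. -277.] res 1.0
scene jar 0.64 [447.9 171.3] bay [-183.  116.] res 2.1
scene wheel 0.69 [ 529.2 -357.9] bay [ -75. -409.] res 2.7
log [541. 337.   0.] 0.95
16.5833 [ 408.76809799 -271.8465646   203.54611411] 0.004097664792941505
```

View pics/top9.png

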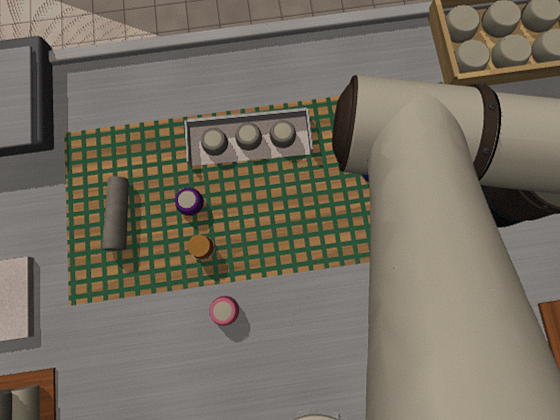

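The top view shows all three grey cheeses inside the bay at (214,140), (248,135) and (283,132). The jar at (200,246) and the log at (116,213) haven't moved. The arm hides the wheel here, but the scene view puts it where it was.

```bash
python3 -c "
from bench import workorder;print(workorder.job_done())"
```

```text
the job is handed in; nothing more can be done
None
```

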